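Unclamp the model timber frame

TASK

The glue on the little H-shaped timber frame has set, so take its clamp apart in order: lift the wing nut (already unscrewed) off the stud and put it in the small bay of the two-bay tray, then put the thick steel spacer ring in the same small bay, and only then lift the frame off the stud and lay it flat in the large bay. The frame must stay seated on its stand until the nut and the spacer are in the tray, and the spacer until the nut is.

Things in the scene. Friction and masses are not known exactly. Their poses are not given: they have to be found in the camera images.
- wing_nut_center (a point): Loose steel wing nut on top of the stack over the H-shaped frame (not the one over the straight stick). Point on its axis, 18 mm above its underside; z up. Round hub 24 mm wide, 28 tall; two wings 7 mm thick along its x, 55 across, tops at 34. Hollow 14 mm wide, 18 deep from below; the stud reaches 10 mm in. No thread holds it: lifts straight up. Pinch the hub along its y. 60 g.
- spacer_center (a point): Centre of the loose steel spacer, a flat ring 48 mm outside, hole 14 mm, 14 mm thick, z along its axis. It lies on the frame, under the wing nut, the stud (9 mm thick) through its hole; lifts straight up. It overhangs the frame's post by 6 mm on either side along the frame's y. About 110 g.
- frame_center (a point): Centre of the loose H-shaped wooden frame, 22 mm thick, in its 15 mm hole; z up. Post 36 wide, 120 long along x; crossbeams 108 along y, 16 wide, at both ends; braces at +x; bare within 25 mm of the hole. Stud 9 mm thick ends 46 above its underside, which rests 32 mm above the table on a column 30 mm wide over a foot 110 wide, 10 high. Grip the post at the hole along y, lift straight up. 100 g.
- tray: Fixed two-bay plywood tray, 200 mm along x, 320 along y; origin under its centre, at table height. Floor 6 mm above the table; rims and divider 6 mm thick, tops at 16 mm. Small bay (nut, spacer): y = -154 to -45 mm; large bay (frame): y = -39 to +154 mm; both x = -94 to +94 mm.
Things that resemble listed ones, but are neither listed nor needed, are in the scene too. Leave any blue or green look-alike of the part that bears spacer_center alone.

How it is judged:
By the outcome, as a careful person would: the job done as asked, in the order asked, and still so for the second after the job is handed in, with the robot touching nothing.
It also fails if it takes over 72 s, if anything falls off the work surface, if the arm or the gripper's body presses on something with over 40 N, if the wrist force passes 120 N, or if a joint passes its speed limit or range.

ROBOT

A 7-joint arm with a two-finger parallel gripper is mounted at the origin on the work surface. World frame = base frame: x ahead of the robot, y to its left, z up, the work surface at z = 0. Lengths are in m, angles in rad, forces in N, time in s.
With the tool pointing down it reaches from about 0.4 to 0.875 m from the base axis. Payload 6.5 kg.
Tool frame: the origin (TCP) lies midway between the tips of the shut fingers; the grasp point (between the pads) lies 19 mm behind it; z points along the fingers, x is the direction in which the jaws open and shut, and the axes are right-handed (so a half turn about z gives the same grasp; the last joint's range is limited). The gripper opens to 88 mm and grips with 3 to 60 N. Pads are 18 mm wide; open, the fingers measure 123 mm over their backs; the gripper's body (75 mm by 187 mm) begins 45 mm behind the grasp point.
Start: joints at [-1.24, 0.536, -0.004, 1.538, 0.003, 1.067, -0.071], TCP at [0.251, 0.599, 0.239] pointing down, gripper open.
Joint ranges: [-2.7, 2.7], [-0.37, 2.16], [-1.27, 1.26], [0.24, 2.4], [-1.31, 4.45], [0.19, 1.91], [-2.76, 2.76]. Speed limits (rad/s): [2.39, 2.39, 3.14, 3.14, 3.14, 3.14, 3.14].

INTERFACE

Orientations are given as a rotation vector (axis times angle).
In Python, from workcell import readout, read_camera, order gives the robot as it stands.
- The arm moves only by the tool servo_tool, never from a script. Its argument "rows" is a list of rows, each a list of 5 numbers: the gripper's target within -1 to 1 (fully open at 1, half-way at 0, shut at -1), then the shift along the tool's x, y, z in cm, then the turn about the tool's z in degrees. In form: [[fingers, x, y, z, twist], ...]. A call has exactly 8 rows; each row is the pose to reach, as a shift and turn from the pose commanded when the call began, along the tool's axes at that moment; what a row does not reach only later rows make up. A row lasts 1/10 s, in which the tool goes at most 50 mm and 8.59 degrees, less where a joint would pass 70% of its speed; a pose out of reach is approached as far as the arm can. A call with a gripper value outside its range is refused whole. The fingers move at their own pace and stop on an object; "squeeze" is the grip in N (left out, the last holds). Time passes only in rows, so rows that repeat a pose let the fingers close, or fill a call up. It gives the time, the measured TCP pose, the force and the opening at its end, in the units of the state.
- readout.sense(): the state, without advancing time (a new reading comes with each control period).
- read_camera(name): name is "side" or "top" or "wrist"; returns a dict with "color" (420x560x3 uint8, red, green, blue), "K" (3x3 intrinsics, pixels), "world_to_cam" (4x4, takes a point from world to camera coordinates); the wrist camera has in their place "mount" (4x4, takes a point from camera to tool coordinates, whose origin is the TCP and whose axes are the tool frame's). Camera axes: x right, y down, z forward; pixel columns grow to the right and rows downward; lengths in m; the calibration is good to about 2 mm. The wrist camera is an equidistant fisheye: a pixel r from the principal point sees the ray r / f radians off the axis. A picture is of the moment at which its call begins: read the wrist's pose just before it. There is no depth.
- order.job_done(): hands the job in, once; it reports no verdict.
The state is a dict: "clock": time; "q": joint angles; "joint_velocities": joint speeds; "joint_efforts": joint torques, N m; "ee_pos": TCP position; "ee_rot": TCP orientation; "contact_force": force on the tool from outside, world axes, zero at the start; "ft_torque": the same for the moment, N m; "opening": opening from 0.0 (shut) to 1.0 (fully open).
Only numpy, scipy, OpenCV 4.12 (cv2) and the standard library are available. Lean on these libraries where they do the work, as an engineer would, in place of code of your own. Each camera call takes 0.05 s, during which the arm holds its last target.

## Working session

There is one attempt and no reset: what is moved stays moved. The work goes in short steps, Python scripts to look and compute and a tool call to move; the robot and the scene stay as the last step left them, time stands still between calls to the robot, and variables do not carry over. Pictures are saved under pics/ and viewed, and the job is handed in when it is done.

Besides the shell and the picture viewer there is one more tool, called after ">>>" as name(argument=value, ...) on one line, values as JSON. servo_tool: Moves the arm, as the interface text tells. Its arguments: {"type":"object","properties":{"rows":{"type":"array","items":{"type":"array","items":{"type":"number"}}},"squeeze":{"type":"number"}},"required":["rows"]}

```bash
ls; mkdir -p pics; cat > h.py <<'E'
import numpy as np, cv2
from scipy.spatial.transform import Rotation as R
from workcell import readout, read_camera, order
def save(n,im): cv2.imwrite('pics/'+n+'.png',im[:,:,::-1])
E
python3 - <<'E'
from h import *
s=readout.sense()
for k in ('clock','ee_pos','ee_rot','opening','contact_force'): print(k,s[k])
import pickle
d={}
for n in('top','side','wrist'):
    c=read_camera(n);d[n]=c;save(n+'0',c['color']);print(n,c['K'],c.get('world_to_cam',c.get('mount')))
d['s']=s
pickle.dump(d,open('d0.pkl','wb'))
E
```

```text
pics
clock 0.0
ee_pos [0.25101036 0.59890451 0.23784239]
ee_rot [ 2.61474895e+00  1.73944775e+00 -2.13930643e-03]
opening 1.003026956130076
contact_force [0.12300999 0.32260268 0.11334108]
top [[513.71169267   0.         282.95581103]
 [  0.         513.71169267 212.06880135]
 [  0.           0.           1.        ]] [[-1.56438375e-02 -9.99871225e-01 -3.57824773e-03  1.20576805e-01]
 [-9.84675383e-01  1.60275612e-02 -1.73659172e-01  5.54072470e-01]
 [ 1.73694160e-01  8.06716588e-04 -9.84799314e-01  1.09241899e+00]
 [ 0.00000000e+00  0.00000000e+00  0.00000000e+00  1.00000000e+00]]
side [[400.87764099   0.         279.75637738]
 [  0.         400.87764099 211.98910049]
 [  0.           0.           1.        ]] [[-0.9845666  -0.17424392  0.01636024  0.56939887]
 [-0.1102023   0.54463646 -0.83140038  0.05136986]
 [ 0.13595608 -0.82037198 -0.55543295  0.9046986 ]
 [ 0.          0.          0.          1.        ]]
wrist [[325.1922621    0.         281.46647816]
 [  0.         325.1922621  209.479147  ]
 [  0.           0.           1.        ]] [[ 9.99999883e-01  3.69796810e-04 -3.13276103e-04 -5.39600146e-04]
 [-2.75394985e-04  9.65456982e-01  2.60562354e-01 -6.74320916e-02]
 [ 3.98809728e-04 -2.60562237e-01  9.65456970e-01 -1.45626493e-01]
 [ 0.00000000e+00  0.00000000e+00  0.00000000e+00  1.00000000e+00]]
```

View pics/top0.png

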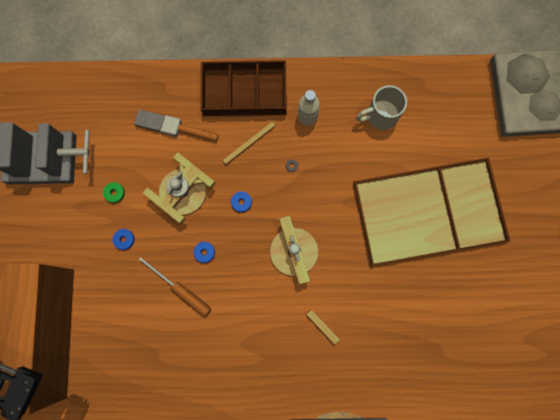

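View pics/side0.png

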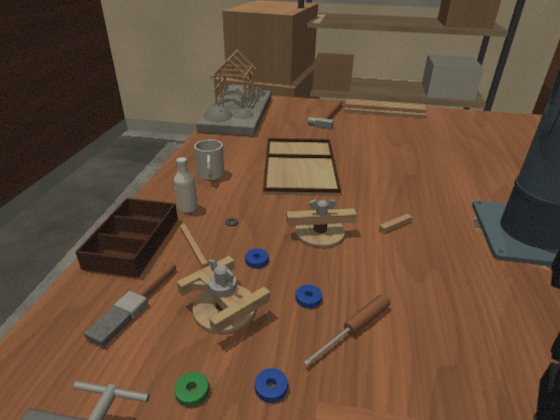

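View pics/wrist0.png

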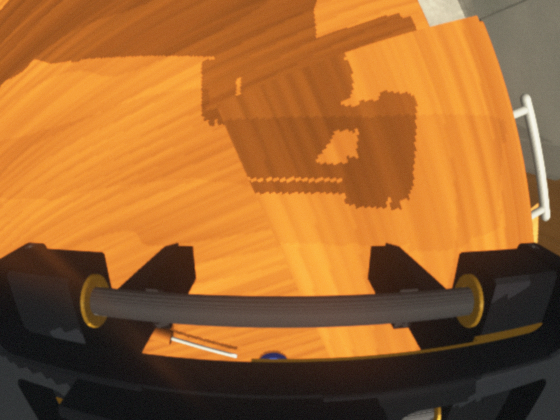

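```bash
python3 - <<'E'
import pickle,cv2,numpy as np
d=pickle.load(open('d0.pkl','rb'))
t=d['top']['color'][140:235,130:230];s=d['side']['color'][245:340,165:285]
a=cv2.resize(t,None,fx=4,fy=4,interpolation=cv2.INTER_CUBIC);b=cv2.resize(s,None,fx=3.2,fy=4,interpolation=cv2.INTER_CUBIC)
b=cv2.resize(s,(400,317),interpolation=cv2.INTER_CUBIC);b=np.vstack([b,np.zeros((380-317,400,3),np.uint8)])
cv2.imwrite('pics/crop0.png',np.hstack([a,b])[:,:,::-1])
E
```

```text
(no output)
```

View pics/crop0.png

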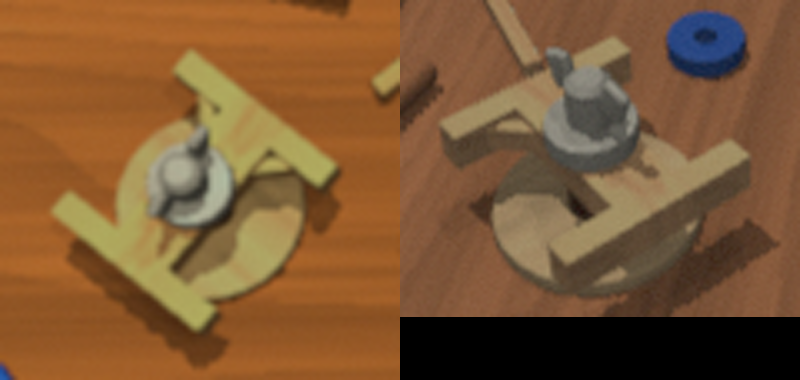

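```bash
cat >> h.py <<'E'
import pickle
def P(c): return c['K']@c['world_to_cam'][:3]
def tri(d,a,b):
    X=cv2.triangulatePoints(P(d['top']),P(d['side']),np.array(a,float).reshape(2,1),np.array(b,float).reshape(2,1))[:,0];return X[:3]/X[3]
def atz(c,p,z):
    M=c['world_to_cam'];o=-M[:3,:3].T@M[:3,3];r=M[:3,:3].T@np.linalg.inv(c['K'])@[p[0],p[1],1]
    return o+r*(z-o[2])/r[2]
E
python3 - <<'E'
from h import *
np.set_printoptions(precision=4,suppress=True)
d=pickle.load(open('d0.pkl','rb'))
T=lambda x,y:(130+x/4-.4,140+y/4-.4)
S=lambda x,y:(165+(x-400)/3.333-.4,245+y/3.333-.4)
print('hub top',tri(d,T(183,172),S(587,75)))
print('beam corners')
A=[((178,70)),((193,50)),((340,165)),((325,185))];B=[(50,210),(68,192),(217,315),(200,333)]
for p in A+B: print(atz(d['top'],T(*p),.054))
# tray
for p in [(354,181),(490,160),(507,243),(370,265)]: print('tray top',atz(d['top'],p,.016))
print('div',atz(d['top'],(443,170),.016),atz(d['top'],(458,249),.016))
E
```

```text
hub top [0.6163 0.3423 0.0958]
beam corners
[0.6848 0.3552 0.054 ]
[0.6964 0.347  0.054 ]
[0.6283 0.2634 0.054 ]
[0.617  0.2717 0.054 ]
[0.6053 0.4248 0.054 ]
[0.6154 0.4151 0.054 ]
[0.5445 0.3307 0.054 ]
[0.5346 0.3399 0.054 ]
tray top [ 0.6319 -0.0534  0.016 ]
tray top [ 0.6767 -0.3713  0.016 ]
tray top [ 0.4825 -0.3931  0.016 ]
tray top [ 0.4379 -0.0817  0.016 ]
div [ 0.6546 -0.2605  0.016 ] [ 0.4707 -0.2815  0.016 ]
```

```bash
python3 - <<'E'
import pickle,cv2,numpy as np
d=pickle.load(open('d0.pkl','rb'))
t=d['top']['color'][150:275,345:515];s=d['side']['color'][130:200,255:350]
a=cv2.resize(t,None,fx=4,fy=4,interpolation=cv2.INTER_CUBIC)
cv2.imwrite('pics/crop1.png',a[:,:,::-1])
b=cv2.resize(s,None,fx=6,fy=6,interpolation=cv2.INTER_CUBIC)
cv2.imwrite('pics/crop2.png',b[:,:,::-1])
E
```

```text
(no output)
```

View pics/crop1.png

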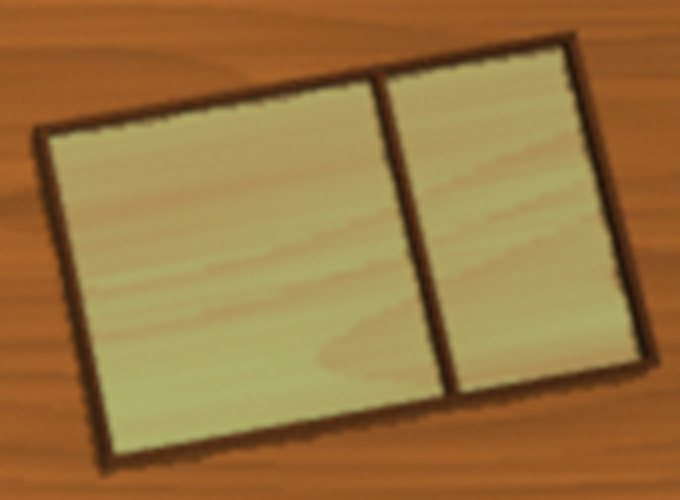

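View pics/crop2.png

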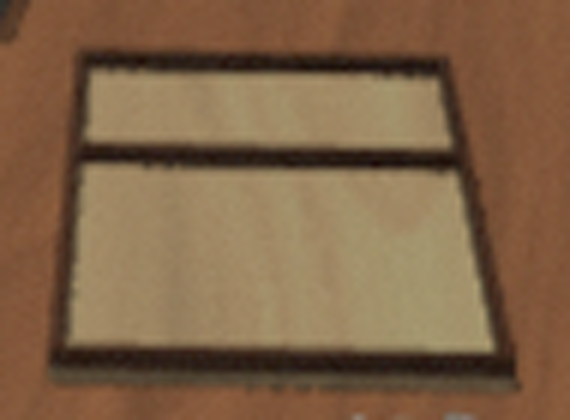

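```bash
cat >> h.py <<'E'
np.set_printoptions(precision=4,suppress=True)
def plan(x,y,z,yaw):
    s=readout.sense();r=R.from_rotvec(s['ee_rot']).as_matrix();p=np.array(s['ee_pos'])
    d=r.T@(np.array([x,y,z])-p)*100
    cy=np.degrees(np.arctan2(r[1,0],r[0,0]));t=(cy-yaw+90)%180-90
    print('t',round(s['clock'],2),'pos',p,'yaw',round(cy,2),'tilt',r[:,2],'open',round(s['opening'],3),'q7',round(s['q'][6],2),'F',np.round(s['contact_force'],1))
    print('delta cm',d.round(2),'twist',round(t,2))
E
python3 - <<'E'
from h import *
d=pickle.load(open('d0.pkl','rb'))
plan(.6163,.3423,.2,60)
c=d['top']
for p in [(.251,.599,.238),(.251,.599,0)]:
    v=P(c)@[*p,1];print(v[:2]/v[2])
a=cv2.resize(c['color'][250:420,0:120],None,fx=3.4,fy=3.4,interpolation=cv2.INTER_CUBIC)
b=cv2.resize(d['side']['color'][300:420,200:420],(390,213))
b=np.vstack([b,np.zeros((578-213,390,3),np.uint8)])
save('crop3',np.hstack([a,b]))
E
```

```text
t 0.15 pos [0.251  0.5991 0.2381] yaw 67.27 tilt [-0.0004 -0.0012 -1.    ] open 1.002 q7 -0.07 F [-0.   0.2  0.3]
delta cm [-9.56 43.61  3.83] twist 7.27
[  7.8401 368.7753]
[ 64.9627 355.1395]
```

View pics/crop3.png

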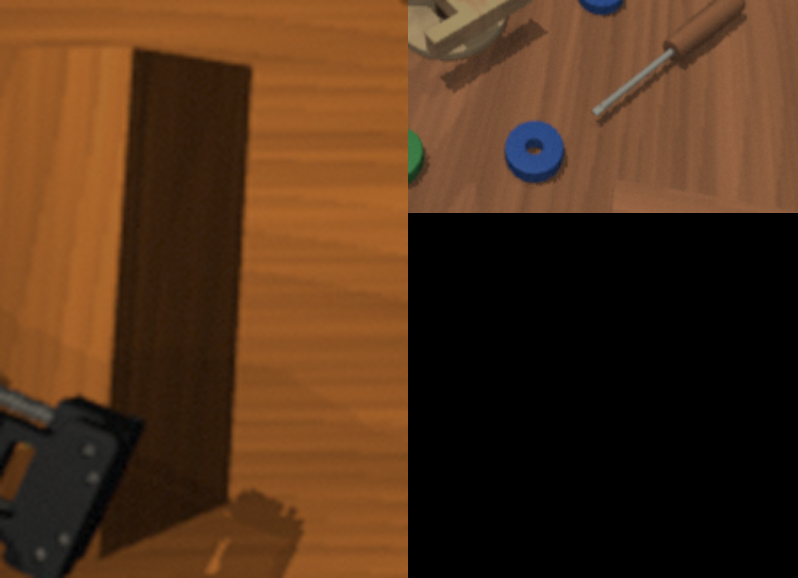

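```bash
python3 - <<'E'
from h import *
d=pickle.load(open('d0.pkl','rb'));c=d['top']
for b,t in [((73,270),(39,264)),((67,397),(30,413))]:
    w=atz(c,b,0);print(w)
    for z in (.1,.13,.15,.17,.2):
        v=P(c)@[w[0],w[1],z,1];print(z,v[:2]/v[2],atz(c,t,z))
E
```

```text
[0.4384 0.5916 0.    ]
0.1 [ 53.5148 266.996 ] [0.4452 0.6223 0.1   ]
0.13 [ 46.9504 265.9839] [0.4427 0.608  0.13  ]
0.15 [ 42.3631 265.2767] [0.4411 0.5985 0.15  ]
0.17 [ 37.5954 264.5417] [0.4395 0.5889 0.17  ]
0.2 [ 30.0817 263.3833] [0.437  0.5746 0.2   ]
[0.1624 0.5894 0.    ]
0.1 [ 46.0235 406.0854] [0.1498 0.6204 0.1   ]
0.13 [ 38.9193 409.1624] [0.1556 0.6062 0.13  ]
0.15 [ 33.9435 411.3174] [0.1595 0.5967 0.15  ]
0.17 [ 28.7623 413.5616] [0.1634 0.5872 0.17  ]
0.2 [ 20.5763 417.1071] [0.1692 0.5729 0.2   ]
```

>>> servo_tool(rows=[[1,-1,4.5,0,1],[1,-2,9,0,2],[1,-3,13.5,0,3],[1,-4,18,0,4],[1,-5,22.5,0,5],[1,-6,27,0,6],[1,-7,31.5,0,7],[1,-7.5,35,0,7]], squeeze=20)

```text
clock: 0.95
ee_pos: [0.5474, 0.392, 0.2385]
ee_rot: [2.718, 1.572, -0.0]
contact_force: [0.2, 0.2, -0.1]
opening: 0.999
```

```bash
python3 - <<'E'
from h import *
plan(.6163,.3423,.2,60)
E
```

```text
t 0.95 pos [0.5474 0.392  0.2385] yaw 60.09 tilt [ 0.0005 -0.0015 -1.    ] open 0.999 q7 0.4 F [ 0.2  0.2 -0.1]
delta cm [-0.87  8.44  3.87] twist 0.09
```

```bash
cat >> h.py <<'E'
def wshot(n):
    s=readout.sense();c=read_camera('wrist');c['s']=s;pickle.dump(c,open(n+'.pkl','wb'));save(n,c['color']);return c
def wray(c,p):
    K=c['K'];u=(p[0]-K[0,2])/K[0,0];v=(p[1]-K[1,2])/K[1,1];th=np.hypot(u,v)
    k=np.sin(th)/th if th>1e-9 else 1
    r=np.array([u*k,v*k,np.cos(th)])
    Rt=R.from_rotvec(c['s']['ee_rot']).as_matrix();M=c['mount']
    return np.array(c['s']['ee_pos'])+Rt@M[:3,3], Rt@M[:3,:3]@r
def watz(c,p,z):
    o,r=wray(c,p);return o+r*(z-o[2])/r[2]
def tray2(rs):
    A=np.zeros((3,3));b=np.zeros(3)
    for o,r in rs:
        r=r/np.linalg.norm(r);Q=np.eye(3)-np.outer(r,r);A+=Q;b+=Q@o
    return np.linalg.solve(A,b)
def wproj(c,X):
    Rt=R.from_rotvec(c['s']['ee_rot']).as_matrix();M=c['mount']
    p=np.linalg.inv(M)@np.r_[Rt.T@(np.array(X)-c['s']['ee_pos']),1]
    rr=np.hypot(p[0],p[1]);th=np.arctan2(rr,p[2]);K=c['K']
    return np.array([K[0,2]+K[0,0]*th*p[0]/rr,K[1,2]+K[1,1]*th*p[1]/rr])
E
python3 -c "
from h import *
wshot('w1')"
```

>>> servo_tool(rows=[[1,0,2,0.5,0],[1,-0.3,4.5,1,0],[1,-0.6,7,1.5,0],[1,-0.9,8.4,2,0],[1,-0.9,8.4,2.5,0],[1,-0.9,8.4,3,0],[1,-0.9,8.4,3,0],[1,-0.9,8.4,3,0]])

```text
clock: 1.8
ee_pos: [0.6123, 0.3471, 0.2087]
ee_rot: [-2.715, -1.58, 0.0]
contact_force: [-0.2, -0.4, -0.0]
opening: 1.004
```

```bash
python3 -c "
from h import *
wshot('w2');plan(.6163,.3423,.2,60)"
```

```text
t 1.85 pos [0.6127 0.3469 0.209 ] yaw 60.37 tilt [-0.      0.0007 -1.    ] open 1.002 q7 0.52 F [-0.5 -0.3 -0.3]
delta cm [-0.22  0.54  0.9 ] twist 0.37
```

View pics/w1.png

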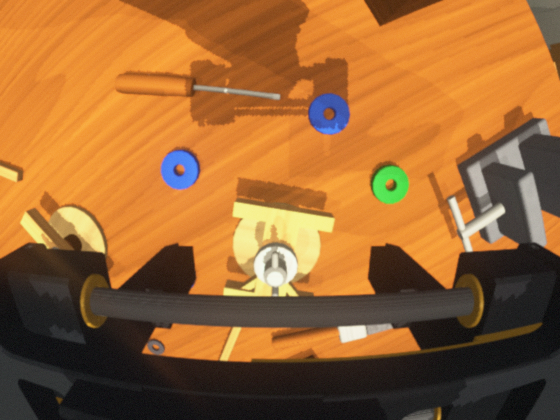

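View pics/w2.png

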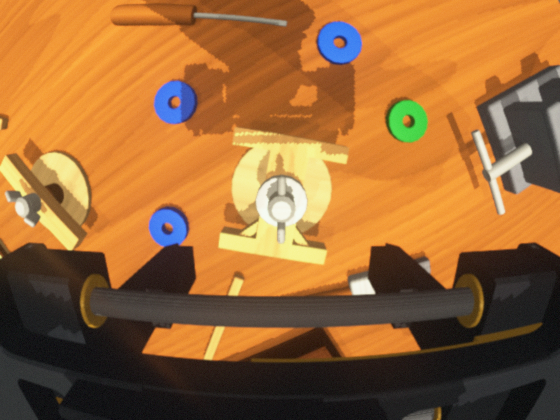

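```bash
python3 - <<'E'
from h import *
a=pickle.load(open('w1.pkl','rb'))['color'][180:295,220:345];b=pickle.load(open('w2.pkl','rb'))['color'][120:270,210:360]
f=lambda i,k:cv2.resize(i,None,fx=k,fy=k,interpolation=cv2.INTER_CUBIC)
a=f(a,3);b=f(b,2.8*1.0);print(a.shape,b.shape)
H=max(a.shape[0],b.shape[0]);pad=lambda i:np.vstack([i,np.zeros((H-i.shape[0],i.shape[1],3),np.uint8)])
save('crop4',np.hstack([pad(a),pad(b)]))
E
```

```text
(345, 375, 3) (420, 420, 3)
```

View pics/crop4.png

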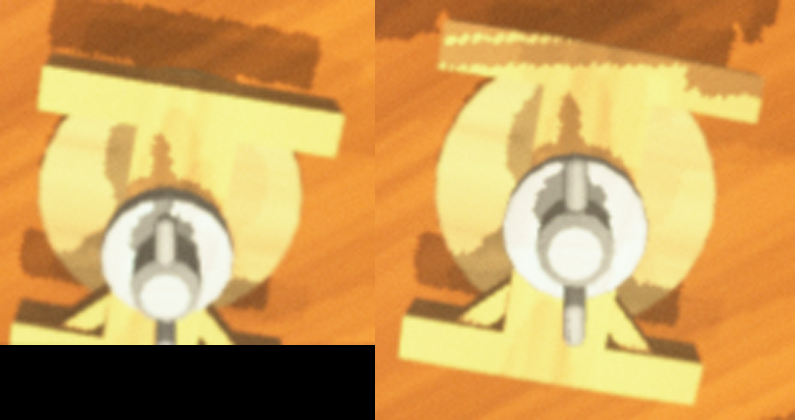

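```bash
python3 - <<'E'
from h import *
d=pickle.load(open('d0.pkl','rb'))
a=pickle.load(open('w1.pkl','rb'));b=pickle.load(open('w2.pkl','rb'))
print('hub',tray2([wray(a,(274.4,278.7)),wray(b,(281.5,210.1))]),watz(b,(281.5,210.1),.096))
print('spacer top',tray2([wray(a,(275.4,265.4)),wray(b,(281.1,201.1))]),watz(b,(281.1,201.1),.068))
p,q=watz(b,(281.5,176.9),.1),watz(b,(280.8,241),.1);print(p,q,np.degrees(np.arctan2(*(q-p)[1::-1])),np.linalg.norm(p-q))
# frame corners in w2 (z .054)
W=lambda x,y:((x-375)/2.8+210-.3,y/2.8+120-.3)
for c in [(442,20),(437,65),(755,122),(763,77),(405,308),(398,355),(694,405),(703,362)]: print(watz(b,W(*c),.054))
plan(.6163,.3423,.073,60)
E
```

```text
hub [0.6141 0.345  0.097 ] [0.6145 0.3451 0.096 ]
spacer top [0.6141 0.345  0.0655] [0.6135 0.3452 0.068 ]
[0.5898 0.3591 0.1   ] [0.6365 0.332  0.1   ] -30.213701884019894 0.05394356080287122
[0.5336 0.3404 0.054 ]
[0.5456 0.3313 0.054 ]
[0.6144 0.4142 0.054 ]
[0.6023 0.4237 0.054 ]
[0.612  0.2772 0.054 ]
[0.6258 0.2652 0.054 ]
[0.6953 0.3485 0.054 ]
[0.6818 0.359  0.054 ]
t 1.85 pos [0.6127 0.3469 0.209 ] yaw 60.37 tilt [-0.      0.0007 -1.    ] open 1.002 q7 0.52 F [-0.5 -0.3 -0.3]
delta cm [-0.23  0.54 13.6 ] twist 0.37
```

```bash
python3 -c "
from h import *
plan(.6142,.3449,.073,59.8)"
```

```text
t 1.85 pos [0.6127 0.3469 0.209 ] yaw 60.37 tilt [-0.      0.0007 -1.    ] open 1.002 q7 0.52 F [-0.5 -0.3 -0.3]
delta cm [-0.11  0.23 13.6 ] twist 0.57
```

>>> servo_tool(rows=[[1,-0.1,0.2,3,0.5],[1,-0.1,0.2,6.5,0.5],[1,-0.1,0.2,10,0.5],[1,-0.1,0.2,12.5,0.5],[1,-0.1,0.2,13.5,0.5],[1,-0.1,0.2,13.5,0.5],[1,-0.1,0.2,13.5,0.5],[1,-0.1,0.2,13.5,0.5]])

```text
clock: 2.65
ee_pos: [0.6159, 0.3445, 0.0758]
ee_rot: [-2.724, -1.565, -0.005]
contact_force: [0.2, -0.6, 0.3]
opening: 0.997
```

```bash
python3 -c "
from h import *
plan(.6142,.3449,.072,59.8);wshot('w3')"
```

```text
t 2.65 pos [0.6159 0.3445 0.0758] yaw 59.77 tilt [ 0.0028  0.0017 -1.    ] open 0.997 q7 0.53 F [ 0.2 -0.6  0.3]
delta cm [-0.05 -0.17  0.38] twist -0.03
```

View pics/w3.png

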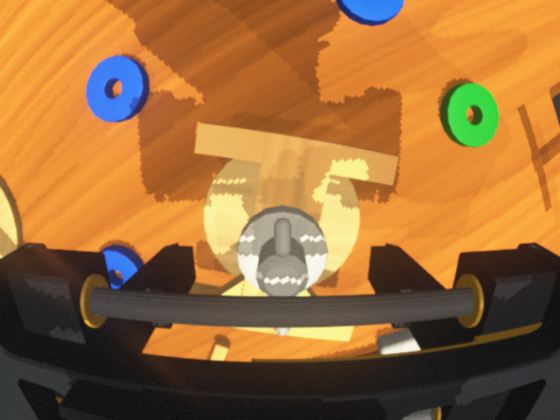

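>>> servo_tool(rows=[[1,-0.05,-0.15,0.2,0],[1,-0.05,-0.15,0.3,0],[0,-0.05,-0.15,0.3,0],[-1,-0.05,-0.15,0.3,0],[-1,-0.05,-0.15,0.3,0],[-1,-0.05,-0.15,0.3,0],[-1,-0.05,-0.15,0.3,0],[-1,-0.05,-0.15,0.3,0]], squeeze=20)

```text
clock: 3.5
ee_pos: [0.6132, 0.3441, 0.0707]
ee_rot: [2.724, 1.565, 0.0]
contact_force: [-0.3, 0.3, 0.0]
opening: 0.484
```

```bash
python3 -c "
from h import *
plan(.6142,.3449,.072,59.8)"
```

```text
t 3.5 pos [0.6132 0.3441 0.0707] yaw 59.77 tilt [ 0. -0. -1.] open 0.484 q7 0.53 F [-0.3  0.3  0. ]
delta cm [ 0.12  0.04 -0.13] twist -0.03
```

Still closing; let it finish.

>>> servo_tool(rows=[[-1,0,0,0,0],[-1,0,0,0,0],[-1,0,0,0,0],[-1,0,0,0,0],[-1,0,0,0,0],[-1,0,0,0,0],[-1,0,0,0,0],[-1,0,0,0,0]])

```text
clock: 4.3
ee_pos: [0.6132, 0.3441, 0.0707]
ee_rot: [-2.724, -1.565, -0.0]
contact_force: [0.4, 0.1, -0.1]
opening: 0.257
```

```bash
python3 -c "
from h import *
plan(.6142,.3449,.2,59.8)"
```

```text
t 4.3 pos [0.6132 0.3441 0.0707] yaw 59.77 tilt [ 0.  0. -1.] open 0.257 q7 0.53 F [ 0.4  0.1 -0.1]
delta cm [  0.12   0.05 -12.93] twist -0.03
```

>>> servo_tool(rows=[[-1,0,0,-1,0],[-1,0,0,-3,0],[-1,0,0,-6,0],[-1,0,0,-10,0],[-1,-2,0.8,-13,0],[-1,-6,2.5,-13,0],[-1,-10.5,4.4,-13,4],[-1,-15,6.3,-13,8]])

```text
clock: 5.1
ee_pos: [0.5917, 0.1811, 0.2018]
ee_rot: [2.828, 1.368, 0.002]
contact_force: [1.1, -0.8, 0.2]
opening: 0.257
```

```bash
python3 -c "
from h import *
plan(.5264,-.3296,.2,7.8)
for n in('side',):save('s1',read_camera(n)['color'])"
```

```text
t 5.1 pos [0.5917 0.1811 0.2018] yaw 51.64 tilt [ 0.0009  0.0003 -1.    ] open 0.257 q7 0.6 F [ 1.1 -0.8  0.2]
delta cm [-44.09  26.57   0.16] twist 43.84
```

View pics/s1.png

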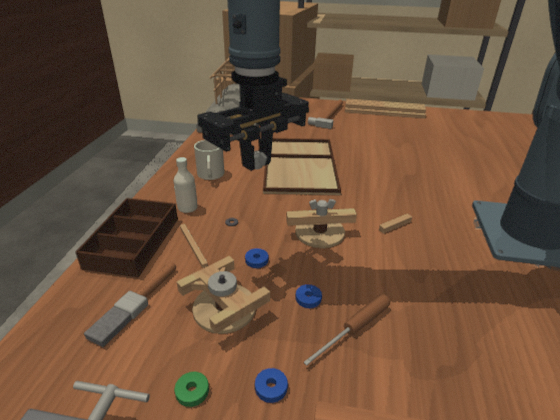

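>>> servo_tool(rows=[[-1,-4,2.4,0,5],[-1,-8,4.8,0,11],[-1,-12,7.2,0,17],[-1,-16,9.6,0,23],[-1,-20,12,0,29],[-1,-24,14.4,0,35],[-1,-28,16.8,0,40],[-1,-32,19.2,0,44]])

```text
clock: 5.95
ee_pos: [0.5446, -0.189, 0.2016]
ee_rot: [-3.134, -0.208, -0.001]
contact_force: [0.6, 0.7, -0.0]
opening: 0.26
```

```bash
python3 -c "
from h import *
plan(.5264,-.3296,.15,7.8);wshot('w4')"
```

```text
t 5.95 pos [ 0.5446 -0.189   0.2016] yaw 7.61 tilt [ 0.0007  0.0002 -1.    ] open 0.26 q7 0.58 F [ 0.6  0.7 -0. ]
delta cm [-3.67 13.7   5.15] twist -0.19
```

View pics/w4.png

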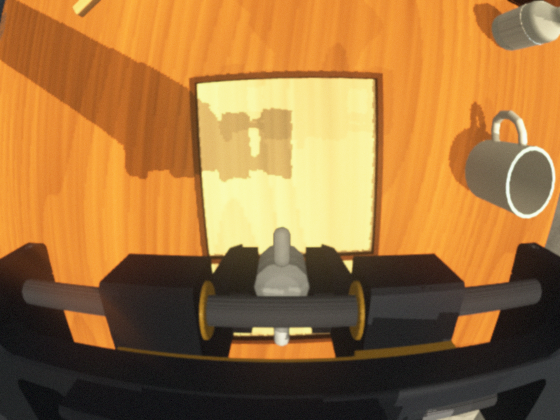

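>>> servo_tool(rows=[[-1,-1,3,0,0],[-1,-2,6,0,0],[-1,-3,9,0,0],[-1,-3.6,12,1,0],[-1,-3.6,13.5,2.5,0],[-1,-3.6,13.7,4,0],[-1,-3.6,13.7,5,0],[-1,-3.6,13.7,5,0]])

```text
clock: 6.8
ee_pos: [0.5273, -0.3256, 0.149]
ee_rot: [-3.131, -0.216, 0.004]
contact_force: [0.2, -1.1, -0.6]
opening: 0.257
```

```bash
python3 -c "
from h import *
plan(.5264,-.3296,.1,7.8);wshot('w5')
a=pickle.load(open('w4.pkl','rb'))
for p in [(193,76),(381,73)]: print(watz(a,p,.016))
"
```

```text
t 6.8 pos [ 0.5273 -0.3256  0.149 ] yaw 7.88 tilt [-0.0027  0.0026 -1.    ] open 0.257 q7 0.85 F [ 0.2 -1.1 -0.6]
delta cm [-0.13  0.4   4.9 ] twist 0.08
[ 0.438  -0.0833  0.016 ]
[ 0.6292 -0.0536  0.016 ]
```

View pics/w5.png

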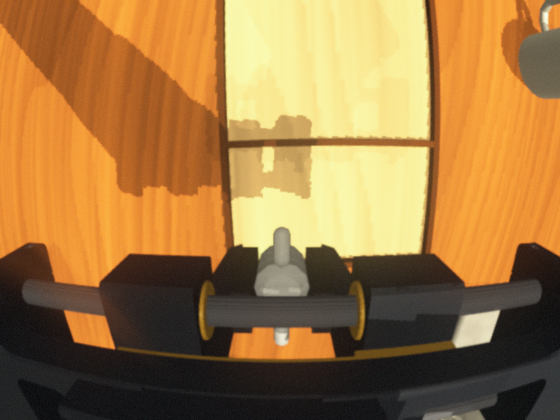

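```bash
python3 -c "
from h import *
a=pickle.load(open('w4.pkl','rb'));b=pickle.load(open('w5.pkl','rb'))
for p,q in [((207,257),(228,145.5)),((376,253),(435,142))]:
  print(tray2([wray(a,p),wray(b,q)]),watz(b,q,.016),watz(a,p,.016))
c=np.array([.5573,-.2249]);th=np.radians(7.9);Rm=np.array([[np.cos(th),-np.sin(th)],[np.sin(th),np.cos(th)]])
for l in [(-.097,-.042),(.097,-.042),(-.097,-.157),(.097,-.157)]:
  w=c+Rm@l;print(l,w,wproj(b,[*w,.016]))
"
```

```text
[ 0.4697 -0.2849  0.0014] [ 0.4737 -0.2838  0.016 ] [ 0.4709 -0.2781  0.016 ]
[ 0.6621 -0.2509  0.0087] [ 0.6579 -0.251   0.016 ] [ 0.6599 -0.2483  0.016 ]
(-0.097, -0.042) [ 0.467  -0.2798] [220.9542 140.0679]
(0.097, -0.042) [ 0.6592 -0.2532] [435.7418 144.5878]
(-0.097, -0.157) [ 0.4828 -0.3937] [226.4646 263.4941]
(0.097, -0.157) [ 0.675  -0.3671] [423.167 260.857]
```

>>> servo_tool(rows=[[-1,-0.1,0.2,3,0],[-1,-0.1,0.2,6,0],[-1,-0.1,0.2,9,0],[-1,-0.1,0.2,11,0],[-1,-0.1,0.2,12.2,0],[-1,-0.1,0.2,12.7,0],[-1,-0.1,0.2,13,0],[-1,-0.1,0.2,13,0]])

```text
clock: 7.65
ee_pos: [0.5276, -0.3303, 0.0215]
ee_rot: [3.134, 0.213, 0.002]
contact_force: [-0.8, 0.3, -0.5]
opening: 0.259
```

```bash
python3 -c "
from h import *
plan(.5264,-.3296,.011,7.8)
"
```

```text
t 7.65 pos [ 0.5276 -0.3303  0.0215] yaw 7.78 tilt [ 0.0011 -0.0005 -1.    ] open 0.259 q7 0.91 F [-0.8  0.3 -0.5]
delta cm [-0.11 -0.09  1.05] twist -0.02
```

>>> servo_tool(rows=[[-1,0,0,0.3,0],[-1,0,0,0.5,0],[-1,0,0,0.7,0],[-1,0,0,0.8,0],[-1,0,0,0.8,0],[-1,0,0,0.8,0],[-1,0,0,0.8,0],[-1,0,0,0.8,0]])

```text
clock: 8.45
ee_pos: [0.527, -0.3302, 0.0128]
ee_rot: [3.134, 0.213, 0.0]
contact_force: [0.1, 0.1, 0.0]
opening: 0.259
```

```bash
python3 -c "
from h import *
plan(.5264,-.3296,.011,7.8)
"
```

```text
t 8.45 pos [ 0.527  -0.3302  0.0128] yaw 7.76 tilt [ 0.0001 -0.     -1.    ] open 0.259 q7 0.92 F [0.1 0.1 0. ]
delta cm [-0.05 -0.07  0.18] twist -0.04
```

>>> servo_tool(rows=[[-1,0,0,0.1,0],[-1,0,0,0.2,0],[-1,0,0,0.2,0],[-0.2,0,0,0.2,0],[0,0,0,0.2,0],[0,0,0,0.2,0],[0,0,0,0.2,0],[0,0,0,0.1,0]])

```text
clock: 9.25
ee_pos: [0.527, -0.3301, 0.0117]
ee_rot: [-3.134, -0.213, 0.0]
contact_force: [-0.3, 0.0, -0.0]
opening: 0.499
```

```bash
python3 -c "
from h import *
plan(.6142,.3449,.2,50.3);wshot('w6')
"
```

```text
t 9.25 pos [ 0.527  -0.3301  0.0117] yaw 7.77 tilt [-0.0001  0.0001 -1.    ] open 0.499 q7 0.92 F [-0.3  0.  -0. ]
delta cm [ 17.77 -65.7  -18.83] twist -42.53
```

View pics/w6.png

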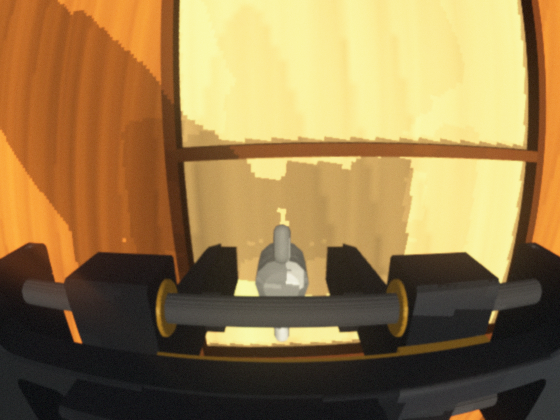

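>>> servo_tool(rows=[[0,0,0,-2,0],[0,0,0,-5,0],[0,0,0,-9,0],[0.3,0,-1,-13,0],[1,1,-4,-16,0],[1,2,-8.5,-16,-5],[1,3,-13,-16,-10],[1,4,-17.5,-16,-15]])

```text
clock: 10.1
ee_pos: [0.5431, -0.1497, 0.1723]
ee_rot: [3.079, 0.625, 0.002]
contact_force: [-0.1, 0.3, 1.0]
opening: 0.932
```

```bash
python3 -c "
from h import *
plan(.6142,.3449,.2,50.3)
save('s2',read_camera('top')['color'])
"
```

```text
t 10.1 pos [ 0.5431 -0.1497  0.1723] yaw 22.95 tilt [ 0.0011 -0.0001 -1.    ] open 0.932 q7 0.77 F [-0.1  0.3  1. ]
delta cm [ 25.84 -42.77  -2.77] twist -27.35
```

View pics/s2.png

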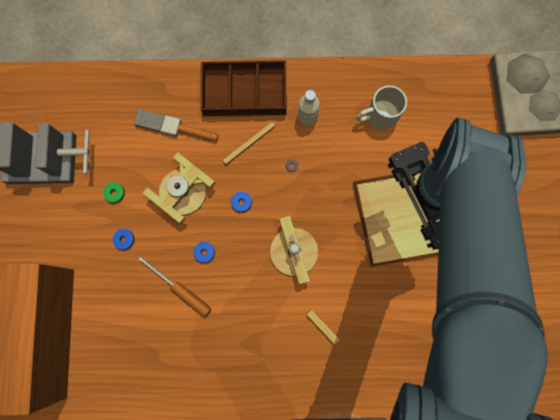

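>>> servo_tool(rows=[[1,2,-3.5,-0.5,-4],[1,4.5,-7.5,-1,-8],[1,7,-11.5,-1.5,-12],[1,9.5,-15.5,-2,-16],[1,12,-19.5,-2.5,-20],[1,14.5,-23.5,-2.8,-24],[1,17,-28,-2.8,-27.3],[1,19.5,-32.3,-2.8,-27.3]])

```text
clock: 10.95
ee_pos: [0.5978, 0.2222, 0.2001]
ee_rot: [2.846, 1.33, 0.001]
contact_force: [1.1, 0.1, 0.1]
opening: 1.001
```

```bash
python3 -c "
from h import *
plan(.6142,.3449,.15,50.3)
"
```

```text
t 10.95 pos [0.5978 0.2222 0.2001] yaw 50.1 tilt [ 0.0004  0.0002 -1.    ] open 1.001 q7 0.53 F [1.1 0.1 0.1]
delta cm [10.46 -6.62  5.01] twist -0.2
```

>>> servo_tool(rows=[[1,3,-2,0,-0.2],[1,6,-4,1,-0.2],[1,9,-5.7,2,-0.2],[1,10.4,-6.6,3.5,-0.2],[1,10.4,-6.6,5,-0.2],[1,10.4,-6.6,5,-0.2],[1,10.4,-6.6,5,-0.2],[1,10.4,-6.6,5,-0.2]])

```text
clock: 11.75
ee_pos: [0.6148, 0.3411, 0.1508]
ee_rot: [2.845, 1.331, 0.002]
contact_force: [-0.6, -0.3, 1.1]
opening: 1.003
```

```bash
python3 -c "
from h import *
plan(.6142,.3449,.052,50.3);wshot('w7')
"
```

```text
t 11.75 pos [0.6148 0.3411 0.1508] yaw 50.14 tilt [ 0.0013 -0.0002 -1.    ] open 1.003 q7 0.38 F [-0.6 -0.3  1.1]
delta cm [ 0.25 -0.3   9.88] twist -0.16
```

View pics/w7.png

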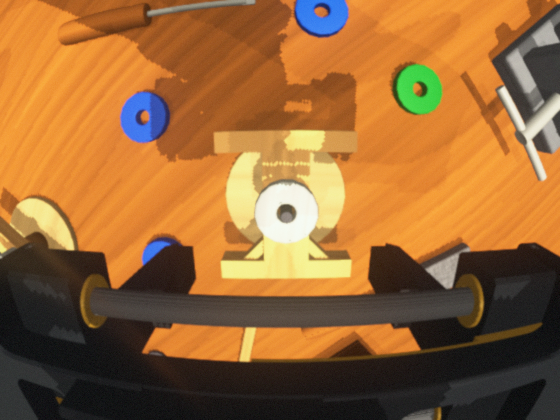

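```bash
python3 -c "
from h import *
b=pickle.load(open('w7.pkl','rb'))
g=b['color'][160:260,220:360].astype(int)
m=((g.min(2)>185)&((g.max(2)-g.min(2))<45)).astype(np.uint8)
ys,xs=np.nonzero(m);p=(xs.min()/2+xs.max()/2+220,ys.min()/2+ys.max()/2+160);print(xs.min()+220,xs.max()+220,ys.min()+160,ys.max()+160)
print(watz(b,p,.068), watz(b,(286.5,212),.068))
"
```

```text
255 317 184 242
[0.6143 0.3449 0.068 ] [0.6139 0.3457 0.068 ]
```

>>> servo_tool(rows=[[1,0.2,-0.3,2,-0.2],[1,0.2,-0.3,4.5,-0.2],[1,0.2,-0.3,7,-0.2],[1,0.2,-0.3,8.7,-0.2],[1,0.2,-0.3,9.5,-0.2],[1,0.2,-0.3,9.5,-0.2],[1,0.2,-0.3,9.5,-0.2],[1,0.2,-0.3,9.5,-0.2]])

```text
clock: 12.6
ee_pos: [0.6137, 0.3468, 0.0562]
ee_rot: [-2.842, -1.339, -0.004]
contact_force: [0.4, 0.6, 0.2]
opening: 0.999
```

```bash
python3 -c "
from h import *
plan(.6142,.3449,.052,50.3)
"
```

```text
t 12.6 pos [0.6137 0.3468 0.0562] yaw 50.47 tilt [ 0.002   0.0012 -1.    ] open 0.999 q7 0.39 F [0.4 0.6 0.2]
delta cm [-0.11  0.16  0.42] twist 0.17
```

>>> servo_tool(rows=[[1,-0.1,0.15,0.3,0],[0,-0.1,0.15,0.5,0],[-0.5,-0.1,0.15,0.5,0],[-1,-0.1,0.15,0.5,0],[-1,-0.1,0.15,0.5,0],[-1,-0.1,0.15,0.5,0],[-1,-0.1,0.15,0.5,0],[-1,-0.1,0.15,0.5,0]], squeeze=25)

```text
clock: 13.4
ee_pos: [0.6133, 0.3447, 0.0498]
ee_rot: [-2.842, -1.339, -0.0]
contact_force: [1.1, 1.2, 0.3]
opening: 0.531
```

```bash
python3 -c "
from h import *
plan(.6142,.3449,.05,50.3);wshot('w8')
"
```

```text
t 13.4 pos [0.6133 0.3447 0.0498] yaw 50.47 tilt [ 0.0002  0.0002 -1.    ] open 0.531 q7 0.39 F [1.1 1.2 0.3]
delta cm [ 0.07  0.05 -0.02] twist 0.17
```

View pics/w8.png

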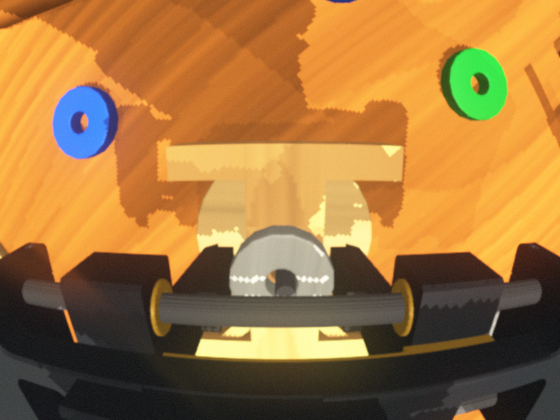

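>>> servo_tool(rows=[[-1,0,0,0,0],[-1,0,0,0,0],[-1,0,0,-0.5,0],[-1,0,0,-1,0],[-1,0,0,-2,0],[-1,0,0,-3.5,0],[-1,0,0,-5,0],[-1,0,0,-6,0]])

```text
clock: 14.25
ee_pos: [0.6142, 0.345, 0.1123]
ee_rot: [-2.842, -1.339, -0.004]
contact_force: [-0.1, 0.7, -0.5]
opening: 0.537
```

```bash
python3 -c "
from h import *
plan(.6156,-.3174,.19,7.8);a=wshot('w9')['color'];b=read_camera('side')['color'];save('s9',b[150:350,150:350]);
"
```

```text
t 14.25 pos [0.6142 0.345  0.1123] yaw 50.46 tilt [ 0.0023  0.0013 -1.    ] open 0.537 q7 0.39 F [-0.1  0.7 -0.5]
delta cm [-50.97  42.28  -7.86] twist 42.66
```

View pics/w9.png

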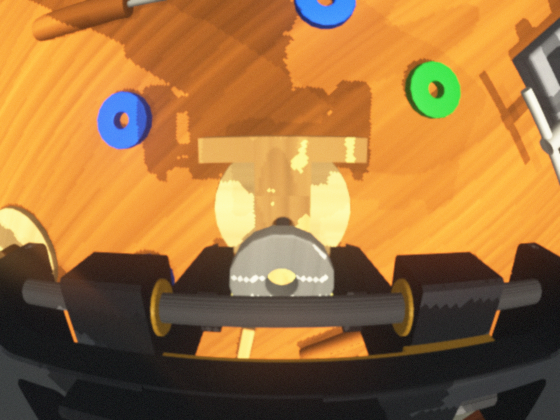

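View pics/s9.png

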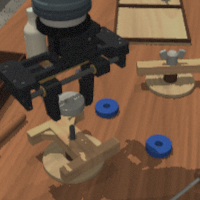

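>>> servo_tool(rows=[[-1,0,0,-3,0],[-1,-2,1.5,-6,0],[-1,-5,4,-8,3],[-1,-8.6,7,-8,8],[-1,-12.2,10,-8,13],[-1,-15.8,13,-8,18],[-1,-19.4,16,-8,23],[-1,-23,19,-8,28]])

```text
clock: 15.15
ee_pos: [0.6129, 0.0444, 0.1896]
ee_rot: [-3.082, -0.607, 0.0]
contact_force: [0.6, 0.3, -0.3]
opening: 0.532
```

```bash
python3 -c "
from h import *
plan(.6106,-.318,.15,7.8)"
```

```text
t 15.15 pos [0.6129 0.0444 0.1896] yaw 22.27 tilt [-0.0003  0.0001 -1.    ] open 0.532 q7 0.4 F [ 0.6  0.3 -0.3]
delta cm [-13.94  33.45   3.95] twist 14.47
```

>>> servo_tool(rows=[[-1,-1.8,4.3,0,3],[-1,-3.6,8.6,0,6],[-1,-5.4,12.9,0,9],[-1,-7.2,17.2,0,12],[-1,-9,21.5,0,14.5],[-1,-10.8,25.8,0,14.5],[-1,-12.6,30,0,14.5],[-1,-13.9,33.4,2,14.5]])

```text
clock: 15.95
ee_pos: [0.6131, -0.3199, 0.172]
ee_rot: [3.131, 0.215, 0.006]
contact_force: [0.9, -0.5, -1.1]
opening: 0.534
```

>>> servo_tool(rows=[[-1,0,0,1,0],[-1,0,0,2,0],[-1,0,0,3,0],[-1,0,0,3,0],[-1,0,0,3,0],[-1,0,0,3,0],[-1,0,0,3,0],[-1,0,0,3,0]])

```text
clock: 16.75
ee_pos: [0.6129, -0.3155, 0.1403]
ee_rot: [3.134, 0.219, 0.001]
contact_force: [0.0, 0.6, -1.1]
opening: 0.535
```

```bash
python3 -c "
from h import *
plan(.6106,-.318,.012,7.8);wshot('w10')"
```

```text
t 16.75 pos [ 0.6129 -0.3155  0.1403] yaw 7.98 tilt [ 0.0008 -0.0003 -1.    ] open 0.535 q7 0.77 F [ 0.   0.6 -1.1]
delta cm [-0.27  0.21 12.83] twist 0.18
```

View pics/w10.png

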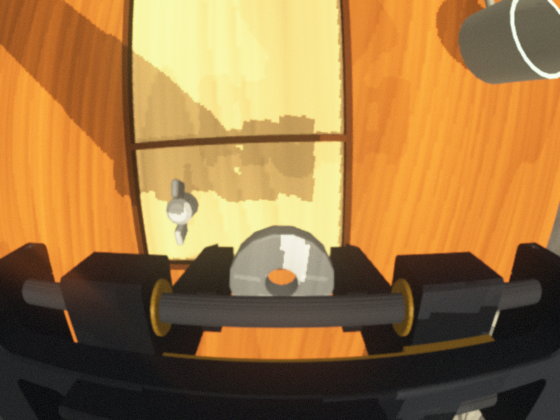

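>>> servo_tool(rows=[[-1,-0.2,0.2,3,0],[-1,-0.2,0.2,6,0],[-1,-0.2,0.2,9,0],[-1,-0.2,0.2,11,0],[-1,-0.2,0.2,12,0],[-1,-0.2,0.2,12.4,0],[-1,-0.2,0.2,12.6,0],[-1,-0.2,0.2,12.6,0]])

```text
clock: 17.6
ee_pos: [0.6117, -0.3182, 0.0148]
ee_rot: [3.133, 0.218, 0.002]
contact_force: [0.6, -1.1, -0.3]
opening: 0.534
```

>>> servo_tool(rows=[[-1,0,0,0.1,0],[-1,0,0,0.2,0],[-1,0,0,0.3,0],[-1,0,0,0.4,0],[-1,0,0,0.4,0],[-1,0,0,0.4,0],[-1,0,0,0.4,0],[-1,0,0,0.4,0]])

```text
clock: 18.4
ee_pos: [0.6109, -0.3178, 0.0098]
ee_rot: [3.134, 0.218, 0.0]
contact_force: [0.2, -0.0, 0.1]
opening: 0.532
```

```bash
python3 -c "
from h import *
plan(.6106,-.318,.008,7.8);wshot('w11')"
```

```text
t 18.4 pos [ 0.6109 -0.3178  0.0098] yaw 7.97 tilt [ 0.0001 -0.0001 -1.    ] open 0.532 q7 0.81 F [ 0.2 -0.   0.1]
delta cm [-0.04  0.01  0.18] twist 0.17
```

View pics/w11.png

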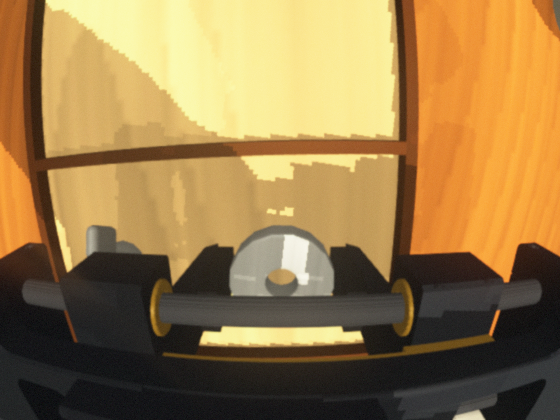

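>>> servo_tool(rows=[[-1,0,0,0.1,0],[-1,0,0,0.15,0],[-1,0,0,0.15,0],[0.2,0,0,0.15,0],[0.3,0,0,0.15,0],[0.3,0,0,0.15,0],[0.3,0,0,0.15,0],[0.3,0,0,0,0]])

```text
clock: 19.25
ee_pos: [0.6108, -0.3177, 0.0096]
ee_rot: [-3.134, -0.218, 0.0]
contact_force: [-0.4, -0.6, 0.4]
opening: 0.651
```

>>> servo_tool(rows=[[0.3,0,0,-1,0],[0.3,0,0,-3,0],[0.3,0,0,-6,0],[0.3,0,0,-10,0],[0.3,0,0,-13,0],[0.6,0,0,-16,0],[1,0,0,-19,0],[1,0,0,-19,0]])

```text
clock: 20.05
ee_pos: [0.6134, -0.3197, 0.2068]
ee_rot: [3.129, 0.217, 0.014]
contact_force: [-0.3, 0.2, -0.0]
opening: 0.895
```

```bash
python3 -c "
from h import *
plan(.6142,.3449,.2,50.3);wshot('w12')"
```

```text
t 20.05 pos [ 0.6134 -0.3197  0.2068] yaw 7.94 tilt [ 0.0091 -0.0042 -0.9999] open 0.895 q7 0.75 F [-0.3  0.2 -0. ]
delta cm [  9.26 -65.81   0.4 ] twist -42.36
```

View pics/w12.png

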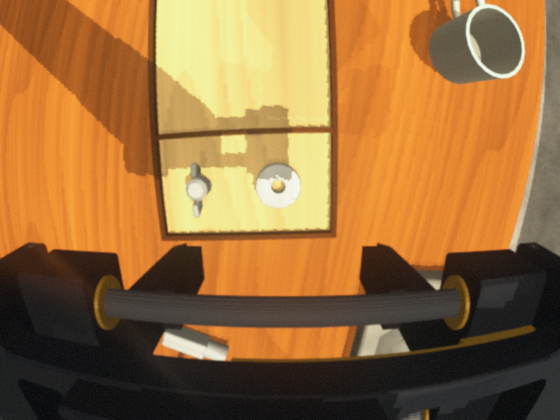

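>>> servo_tool(rows=[[1,0.7,-4.8,0,-5],[1,1.4,-9.7,0,-10],[1,2.1,-14.6,0,-15],[1,2.8,-19.5,0,-20],[1,3.5,-24.4,0,-25],[1,4.2,-29.3,0,-30],[1,4.9,-34.2,0,-36],[1,5.6,-39,0,-42.3]])

```text
clock: 20.9
ee_pos: [0.6114, 0.0782, 0.1996]
ee_rot: [-2.841, -1.341, 0.001]
contact_force: [0.8, -0.4, -0.2]
opening: 1.003
```

```bash
python3 -c "
from h import *
plan(.6142,.3449,.15,50.3)"
```

```text
t 20.9 pos [0.6114 0.0782 0.1996] yaw 50.53 tilt [-0.0008 -0.0002 -1.    ] open 1.003 q7 0.77 F [ 0.8 -0.4 -0.2]
delta cm [ 20.77 -16.74   4.96] twist 0.23
```

>>> servo_tool(rows=[[1,3.7,-3,0,0.2],[1,7.4,-6,0,0.2],[1,11.1,-9,0,0.2],[1,14.8,-12,1,0.2],[1,18.5,-15,3,0.2],[1,20.7,-16.7,5,0.2],[1,20.7,-16.7,5,0.2],[1,20.7,-16.7,5,0.2]])

```text
clock: 21.7
ee_pos: [0.6153, 0.3418, 0.1487]
ee_rot: [2.845, 1.331, -0.004]
contact_force: [-0.4, -0.6, 0.5]
opening: 0.997
```

```bash
python3 -c "
from h import *
plan(.6142,.3449,.032,50.3);wshot('w13')"
```

```text
t 21.7 pos [0.6153 0.3418 0.1487] yaw 50.13 tilt [-0.0018 -0.0019 -1.    ] open 0.997 q7 0.38 F [-0.4 -0.6  0.5]
delta cm [ 0.2  -0.28 11.67] twist -0.17
```

View pics/w13.png

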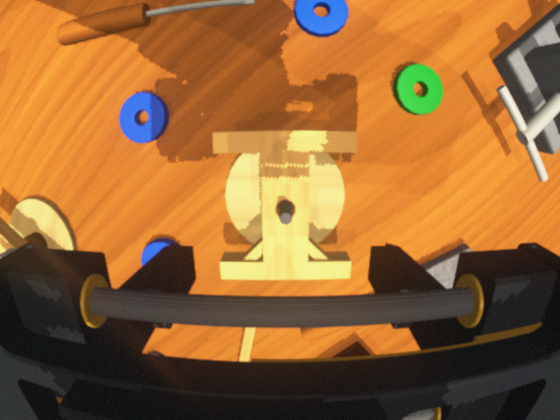

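```bash
python3 -c "
from h import *
b=pickle.load(open('w13.pkl','rb'))
C=[watz(b,p,.054) for p in [(213,132),(357,132),(214,152),(356,152),(220,263),(351,262),(221,279),(351,278)]]
for c in C: print(c)
C=np.array(C);print(C.mean(0));d=C[4:].mean(0)-C[:4].mean(0);print(np.degrees(np.arctan2(d[1],d[0])),np.linalg.norm(d))
"
```

```text
[0.5345 0.3417 0.054 ]
[0.603 0.424 0.054]
[0.5463 0.3323 0.054 ]
[0.6143 0.4141 0.054 ]
[0.6155 0.2747 0.054 ]
[0.6836 0.3578 0.054 ]
[0.6267 0.265  0.054 ]
[0.6958 0.3492 0.054 ]
[0.615  0.3448 0.054 ]
-39.36245212593722 0.1046232306446908
```

>>> servo_tool(rows=[[1,0.2,-0.3,2,-0.2],[1,0.2,-0.3,5,-0.2],[1,0.2,-0.3,8,-0.2],[1,0.2,-0.3,10,-0.2],[1,0.2,-0.3,11,-0.2],[1,0.2,-0.3,11.2,-0.2],[1,0.2,-0.3,11.2,-0.2],[1,0.2,-0.3,11.2,-0.2]])

```text
clock: 22.55
ee_pos: [0.6164, 0.3457, 0.0394]
ee_rot: [-2.844, -1.334, -0.004]
contact_force: [-0.2, 0.1, -0.1]
opening: 1.0
```

```bash
python3 -c "
from h import *
plan(.6142,.3449,.031,50.3)"
```

```text
t 22.55 pos [0.6164 0.3457 0.0394] yaw 50.24 tilt [ 0.0022  0.0011 -1.    ] open 1.0 q7 0.39 F [-0.2  0.1 -0.1]
delta cm [-0.2  -0.11  0.84] twist -0.06
```

>>> servo_tool(rows=[[0.6,-0.15,-0.1,0.4,0],[0,-0.15,-0.1,0.7,0],[-0.5,-0.15,-0.1,0.7,0],[-1,-0.15,-0.1,0.7,0],[-1,-0.15,-0.1,0.7,0],[-1,-0.15,-0.1,0.7,0],[-1,-0.15,-0.1,0.7,0],[-1,-0.15,-0.1,0.7,0]], squeeze=30)

```text
clock: 23.35
ee_pos: [0.6136, 0.3451, 0.0308]
ee_rot: [-2.844, -1.334, -0.0]
contact_force: [-0.4, 0.7, -0.3]
opening: 0.403
```

>>> servo_tool(rows=[[-1,0,0,0,0],[-1,0,0,0,0],[-1,0,0,0,0],[-1,0,0,0,0],[-1,0,0,0,0],[-1,0,0,0,0],[-1,0,0,0,0],[-1,0,0,0,0]])

```text
clock: 24.15
ee_pos: [0.6136, 0.3451, 0.0308]
ee_rot: [2.844, 1.334, 0.0]
contact_force: [1.2, -0.2, 0.6]
opening: 0.406
```

```bash
python3 -c "
from h import *
plan(.6142,.3449,.031,50.3);wshot('w14')"
```

```text
t 24.15 pos [0.6136 0.3451 0.0308] yaw 50.27 tilt [ 0.0003  0.0001 -1.    ] open 0.406 q7 0.39 F [ 1.2 -0.2  0.6]
delta cm [ 0.02  0.06 -0.02] twist -0.03
```

View pics/w14.png

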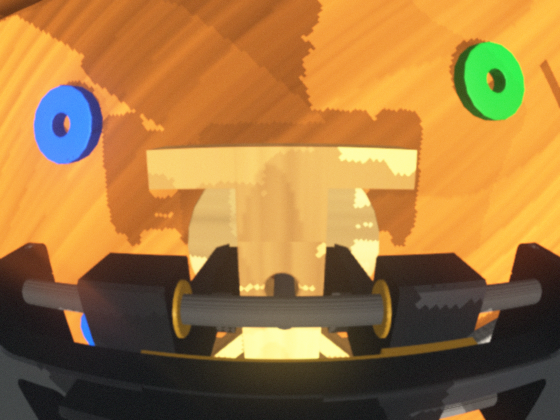

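>>> servo_tool(rows=[[-1,0,0,-0.5,0],[-1,0,0,-1.2,0],[-1,0,0,-2.2,0],[-1,0,0,-3.5,0],[-1,0,0,-5,0],[-1,0,0,-7,0],[-1,0,0,-9,0],[-1,0,0,-11,0]])

```text
clock: 25.0
ee_pos: [0.6137, 0.3452, 0.143]
ee_rot: [-2.844, -1.334, -0.002]
contact_force: [0.0, 0.8, -1.5]
opening: 0.409
```

```bash
python3 -c "
from h import *
plan(.5495,-.168,.19,8.3);wshot('w15')"
```

```text
t 25.0 pos [0.6137 0.3452 0.143 ] yaw 50.26 tilt [ 0.001   0.0006 -1.    ] open 0.409 q7 0.38 F [ 0.   0.8 -1.5]
delta cm [-43.56  27.87  -4.74] twist 41.96
```

View pics/w15.png

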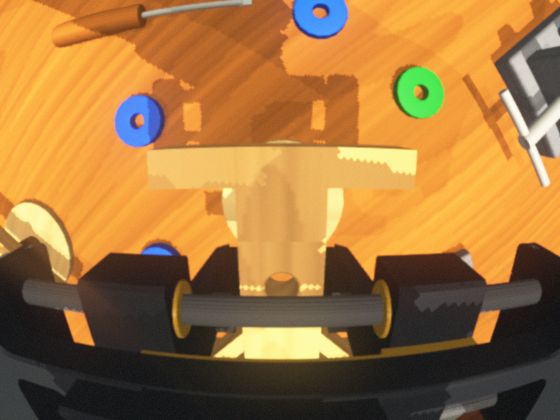

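>>> servo_tool(rows=[[-1,-3.5,2.3,-2.5,4],[-1,-7.5,4.8,-4.5,8],[-1,-11.5,7.4,-4.7,13],[-1,-15.5,10,-4.7,18],[-1,-19.5,12.5,-4.7,23],[-1,-23.5,15,-4.7,28],[-1,-27.5,17.6,-4.7,33],[-1,-31.5,20.2,-4.7,38]])

```text
clock: 25.85
ee_pos: [0.5671, -0.028, 0.1885]
ee_rot: [-3.124, -0.33, -0.002]
contact_force: [-0.1, -0.5, -1.6]
opening: 0.402
```

```bash
python3 -c "
from h import *
plan(.5488,-.168,.15,8.4)"
```

```text
t 25.85 pos [ 0.5671 -0.028   0.1885] yaw 12.07 tilt [ 0.0013  0.0004 -1.    ] open 0.402 q7 0.36 F [-0.1 -0.5 -1.6]
delta cm [-4.72 13.31  3.84] twist 3.67
```

>>> servo_tool(rows=[[-1,-1.4,4,0,1.5],[-1,-2.8,8,0,3],[-1,-4,11.5,0,3.7],[-1,-4.7,13.3,1,3.7],[-1,-4.7,13.3,2.5,3.7],[-1,-4.7,13.3,4,3.7],[-1,-4.7,13.3,4,3.7],[-1,-4.7,13.3,4,3.7]])

```text
clock: 26.65
ee_pos: [0.5499, -0.1644, 0.1472]
ee_rot: [-3.132, -0.238, 0.002]
contact_force: [0.7, -0.5, -0.2]
opening: 0.404
```

```bash
python3 -c "
from h import *
plan(.5488,-.168,.009,8.4);wshot('w16')"
```

```text
t 26.65 pos [ 0.5499 -0.1644  0.1472] yaw 8.7 tilt [-0.0011  0.0009 -1.    ] open 0.404 q7 0.58 F [ 0.7 -0.5 -0.2]
delta cm [-0.15  0.35 13.82] twist 0.3
```

View pics/w16.png

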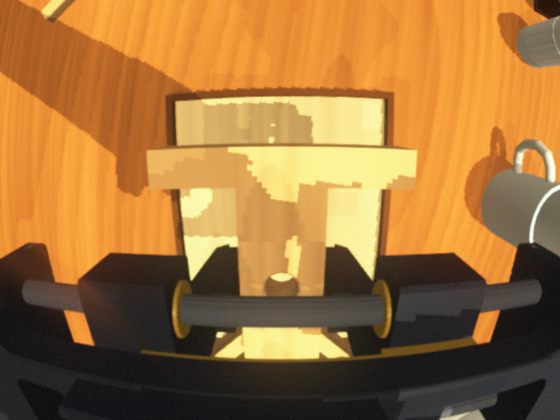

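>>> servo_tool(rows=[[-1,-0.1,0.2,3,0.2],[-1,-0.1,0.2,6,0.2],[-1,-0.1,0.2,9,0.2],[-1,-0.1,0.2,11.3,0.2],[-1,-0.1,0.2,12.3,0.2],[-1,-0.1,0.2,12.8,0.2],[-1,-0.1,0.2,13,0.2],[-1,-0.1,0.2,13,0.2]])

```text
clock: 27.5
ee_pos: [0.5499, -0.1685, 0.0186]
ee_rot: [3.133, 0.229, 0.002]
contact_force: [-0.6, -0.4, -1.9]
opening: 0.404
```

>>> servo_tool(rows=[[-1,0,0,0.1,0],[-1,0,0,0.2,0],[-1,0,0,0.3,0],[-1,0,0,0.4,0],[-1,0,0,0.5,0],[-1,0,0,0.5,0],[-1,0,0,0.5,0],[-1,0,0,0.5,0]])

```text
clock: 28.3
ee_pos: [0.5491, -0.1684, 0.0127]
ee_rot: [3.133, 0.229, 0.0]
contact_force: [0.2, -0.5, -0.6]
opening: 0.402
```

```bash
python3 -c "
from h import *
plan(.5488,-.168,.007,8.4);wshot('w17')"
```

```text
t 28.3 pos [ 0.5491 -0.1684  0.0127] yaw 8.37 tilt [ 0. -0. -1.] open 0.402 q7 0.66 F [ 0.2 -0.5 -0.6]
delta cm [-0.03 -0.04  0.57] twist -0.03
```

View pics/w17.png

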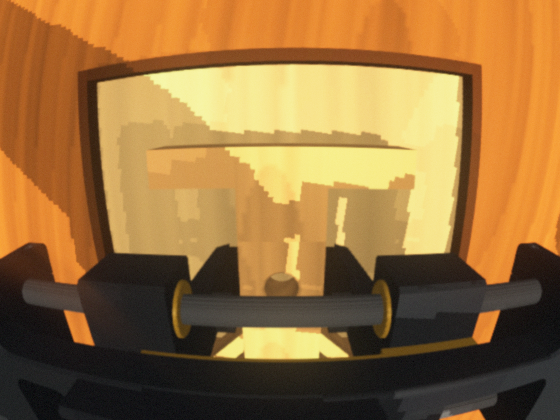

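Well centred in the bay. Lower another 4.5 mm and release.

>>> servo_tool(rows=[[-1,0,0,0.1,0],[-1,0,0,0.25,0],[-1,0,0,0.4,0],[-1,0,0,0.45,0],[-1,0,0,0.45,0],[0,0,0,0.45,0],[0.2,0,0,0.4,0],[0.2,0,0,0.4,0]])

```text
clock: 29.15
ee_pos: [0.5493, -0.1684, 0.009]
ee_rot: [3.133, 0.229, 0.001]
contact_force: [0.4, 0.3, -0.4]
opening: 0.597
```

>>> servo_tool(rows=[[0.2,0,0,0,0],[0.2,0,0,0,0],[0.2,0,0,-1,0],[0.2,0,0,-3,0],[0.2,0,0,-6,0],[0.2,0,0,-10,0],[0.2,0,0,-15,0],[0.2,0,0,-19,0]])

```text
clock: 29.95
ee_pos: [0.5493, -0.1687, 0.202]
ee_rot: [3.133, 0.228, 0.003]
contact_force: [-0.2, -0.4, -0.1]
opening: 0.596
```

```bash
python3 -c "
from h import *
plan(.5488,-.168,.007,8.4);wshot('w18');save('s18',read_camera('side')['color'])"
```

```text
t 29.95 pos [ 0.5493 -0.1687  0.202 ] yaw 8.34 tilt [ 0.0019 -0.0004 -1.    ] open 0.596 q7 0.56 F [-0.2 -0.4 -0.1]
delta cm [-0.07 -0.08 19.5 ] twist -0.06
```

View pics/w18.png

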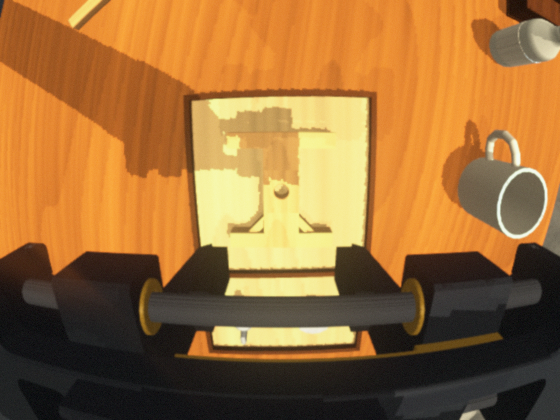

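View pics/s18.png

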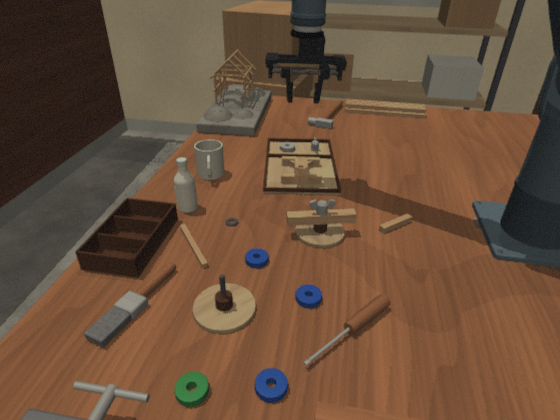

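```bash
python3 -c "
from h import *
print(order.job_done())"
```

```text
the job is handed in; nothing more can be done
None
```

The clamp is apart, in the order asked, and the job is handed in; the arm's clock read about 30 s of the allowed 72 s. The wing nut went into the small bay first, then the spacer beside it. The frame came off the stud last and was laid flat in the middle of the large bay.

- **Final pictures:** The nut stands upright and the spacer lies flat in the small bay. The frame is inside the large bay, clear of the rims, and the stud is bare. The gripper had let go and was about 20 cm above the tray. The blue and green rings and the straight-stick stack were not touched.
- **Order:** The picture after the spacer lift showed the frame still seated. I did not take one checking that the spacer was undisturbed at the moment the nut lifted, but the side picture just after showed it in place.
- **Disagreements:**
  - The top/side and wrist-camera positions of the stack differed by 2–3 mm; I used the wrist camera.
  - Estimates of the tray's angle ranged from about 6° to 10°.
  - My two-view height of the tray divider was 1–9 mm against the stated 16 mm, so I used the stated height there. The hub and spacer tops agreed with the text to 1–3 mm.
- **Placing and forces:** I let the spacer go a few millimetres above the tray floor; it landed flat. The contact forces I read stayed under about 2 N.

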